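# Fit the sample rack onto the turntable of the titrator's sample changer

## Task

The round sample rack was only set down on the sample changer: it lies on the tips of the turntable's drive pins. Flip the red index stop fully down over the turntable's edge, so that the turntable cannot run round with the rack, then turn the rack counter-clockwise (seen from above) until its holes find the pins and it drops, and see that it sits fully home, flat on the turntable. Leave the stop down, and do not disturb the cups and the beaker beside the changer.

Things in the scene. Friction and masses are not known exactly. Their poses are not given: they have to be found in the camera images.
- changer_base: sample changer, fixed to the worktop, place and yaw vary: round white housing, navy foot, 184 mm wide, 38 mm high, key pod along its -x (out to 127 mm), bracket of the stop along its +y (out to 168 mm; 23 mm high, hinge cheeks 58 mm). Origin: centre of its underside, on the turntable's axis, z up. The turntable's lug starts between its +x axis and the stop, 0.4 to 1.1 rad short of it.
- turntable_top (a point): centre of the aluminium turntable's top face, 52 mm over the worktop (axes fixed to the housing, not turning). Disc 194 mm wide; 20 mm spindle, top at 93 mm; three round-nosed steel pins, 8 mm thick, 14 mm tall, 120 degrees apart, 42 mm from the axis. The disc runs freely and is dragged along by a rack resting on the pins. Pin angle: varies, hidden under the rack, to be found by feel.
- lug_path (a point): point on the edge of the turntable under the lowered stop, 108 mm from the axis along the changer's +y, 47 mm over the worktop (fixed to the housing). A red lug on the turntable's edge, 14 mm wide, reaching to 119 mm, comes round to here counter-clockwise and is halted by the lowered stop; from then on the turntable stands still and the rack slides on over the pins.
- index_stop (a joint): angle of the index stop, a red blade 16 x 8 x 47 mm with black knob, hinged on a level axis along the changer's x, 148 mm from the turntable's axis along +y, 47 mm over the worktop. 0: up, leaning 20 degrees outward; 0.35: upright; 1.92: fully down, level, end 101 mm from the turntable's axis. Starts at 0 to 0.35. Stiff hinge (0.02 N m): stays where left, must be pushed all the way down.
- stop_knob (a point): centre of the outer end of the stop's black knob, 16 mm across, 35 mm along the blade from the hinge, 18 mm off its middle plane, on the side that faces outward when up and upward when down (then 113 mm from the turntable's axis, 65 mm over the worktop). Can be pushed here from outside, first inward, then down, with closed fingers.
- sample_rack: loose round rack, white with grey floor, 0.45 kg, 180 mm wide, 48 mm high: 6 mm floor and top plates, six pillars. Origin: centre of its underside, z up. Floor: spindle bore and three 12 mm pin holes, 42 mm from the middle, at 0, 120, 240 degrees from its +x. Starts round the spindle on the pin tips, origin 66 mm over the worktop; over the pins it drops to 52 mm. Needs 0.1 to 2 rad past the halt.
- rack_opening (a point): centre, in the top face of the rack's top plate, of the first of six round through openings, 50 mm wide, 60 mm from the rack's middle along its +x (the others every 60 degrees), 48 mm above the rack's underside; 36 mm are free below the top plate. Closed fingers put 15 to 25 mm into an opening can push the rack round. Once the pins are in, it turns no further against the lowered stop.
- sample_cup: bystander: white sample cup with a red lid, 59 mm wide, 66 mm high; origin at the centre of its underside
- cup_small: bystander: small clear cup, 48 mm wide, 75 mm high; origin at the centre of its underside
- beaker: bystander: clear beaker, 82 mm wide, 95 mm high; origin at the centre of its underside

How it is judged:
On the way, in this order (a step that is already met when the one before it is completed fails the run):
1. the index stop is flipped fully down, with the rack still up on the pins (value of joint index_stop above 1.8 rad and z of sample_rack in the frame of changer_base above 0.06 m), for 0.2 s.
2. the rack has dropped over the pins and lies flat on the turntable (z of sample_rack in the frame of changer_base below 0.0545 m and angle between sample_rack's own z axis and vertical below 0.04 rad), for 0.2 s.
At the end, for the whole second after the job is handed in: The index stop is still down (joint over 1.8 rad), and the rack lies flat on the turntable with the pins in its holes: its origin no more than 54.5 mm above the worktop, within 4 mm of the turntable's axis, tilted less than 0.04 rad, at rest (all of step 2 and value of joint index_stop above 1.8 rad and horizontal distance between sample_rack and changer_base below 0.004 m and linear speed of sample_rack below 0.02 m/s and angular speed of sample_rack below 0.1 rad/s); the robot touches nothing.
It fails at once if the sample cup, the small cup or the beaker is shoved aside (over 30 mm) or tipped (distance of any of sample_cup, cup_small, beaker from where it was at the start of the episode above 0.03 m or angle between any of sample_cup, cup_small, beaker's own z axis and vertical above 0.5 rad).
It also fails if it takes over 61 s, if anything falls off the work surface, if the arm or the gripper's body presses on something with over 40 N, if the wrist force passes 120 N, or if a joint passes its speed limit or range.

## Robot

A 6-joint arm with a two-finger parallel gripper is mounted at the origin on a cart in front of the work surface, level with it; the furniture and walls round the work are solid. World frame = base frame: x ahead of the robot, y to its left, z up, the work surface at z = 0. Lengths are in m, angles in rad, forces in N, time in s.
With the tool pointing down it reaches from about 0.275 to 0.825 m from the base axis. Payload 4.9 kg.
Tool frame: the origin (TCP) lies midway between the tips of the shut fingers; the grasp point (between the pads) lies 19 mm behind it (grip_point_offset is the distance from the TCP to the grasp point, in m); z points along the fingers, y is the line along which they close (so a half turn about z gives the same grasp; the last joint's range is limited). The gripper opens to 85 mm and grips with 20 to 120 N. Pads are 22 mm wide; open, the fingers measure 114 mm over their backs; the gripper's body (76 mm by 85 mm) begins 54 mm behind the grasp point. The pads swing forward as they close: fully open they stand 13 mm farther back than shut.
Start: joints at [-1.319, 0.326, -0.193, 1.052, 0, 1.437], TCP at [0.207, -0.51, 0.231] pointing down, gripper open.
Joint ranges: [-2.65, 2.65], [-0.97, 1.79], [-1.3, 1.35], [-1.93, 2.1], [-1.47, 1.37], [-3.14, 3.14]. Speed limits (rad/s): [2.57, 2.57, 3.14, 3.14, 3.14, 3.14].

## Interface

Orientations are given as a rotation vector (axis times angle).
In Python, from cell import * gives the robot as it stands. Calls block until the motion is done:
- movep(position, orientation): joint-space move of the TCP to a pose.
- move_l(position, velocity=0.15, rot=None, until_force=None): straight line of the TCP; rot=None keeps the orientation; velocity is the mean speed in m/s. With until_force (N) it stops when the force on the tool has changed by that much, and returns True; else False.
- set_joints(angles): joint-space move.
- let_go() and grab(newtons=None): open the fingers fully, or close them until they stop; newtons is the grip in N (None keeps the last).
- sleep(seconds).
- ik(position, orientation): joint angles nearest the present ones, or None.
- get_state(): the state.
- grab_frame(name): name is "scene" or "top"; returns a dict with "img" (420x560x3 uint8, red, green, blue), "fx", "fy", "cx", "cy" (pixels), "cam_to_world" (4x4, takes a point from camera to world coordinates). Camera axes: x right, y down, z forward; pixel columns grow to the right and rows downward; lengths in m; the calibration is good to about 2 mm. A picture is of the moment at which its call begins. There is no depth.
A pose or a line that the arm cannot do raises MotionError and nothing moves.
- sign_off(): hands the job in; it is judged then, once.
Trained networks look in the newest picture that a camera, given by its name, has taken for a name from the list of things; names that differ only in an ending like _2 or _b are one class to them, and where a whole thing is asked for, a point or a joint stands for the part that bears it (a point fixed in the world has none). Each returns a list of dicts, best first, with "score" (0 to 1); they miss things now and then, are a little off and sometimes report something else, mostly with a low value. They report only what shows in the picture. A call takes as long as a camera call.
- spot_in(camera, name): "centre" ([column, row] in pixels, amid what is visible of it).
- silhouettes(camera, name): "mask" (420x560 bool, what is visible of it) and "centre" ([column, row] in pixels, amid what is visible of it).
- tip_of(camera, name): "centre" ([column, row] in pixels: a listed point, or the origin of a listed thing).
The state is a dict: "clock": time; "q": joint angles; "joint_velocities": joint speeds; "tau": joint torques, N m; "position": TCP position; "eef_rot": TCP orientation; "contact_force": force on the tool from outside, world axes, zero at the start; "wrist_torque": the same for the moment, N m; "finger_gap": opening from 0.0 (shut) to 1.0 (fully open); "grasp_force": force on a finger pad.
Only numpy, scipy, OpenCV 4.12 (cv2) and the standard library are available. Lean on these libraries where they do the work, as an engineer would, in place of code of your own. Each camera call takes 0.05 s, during which the arm holds its last target. There are 200 camera calls.

## Working session

There is one attempt and no reset: what is moved stays moved. The work goes in short steps, each a Python script; the robot and the scene stay as the last script left them, time stands still between calls to the robot, and variables do not carry over. Pictures are saved under pics/ and viewed, at most 10 in all, crops included, and the job is handed in when it is done.

```bash
mkdir -p pics
cat > h.py <<'E'
from cell import *
import numpy as np, cv2
def ray(f,px):
    M=np.array(f["cam_to_world"]); d=np.array([(px[0]-f["cx"])/f["fx"],(px[1]-f["cy"])/f["fy"],1.])
    return M[:3,3], M[:3,:3]@d
def on_z(f,px,z):
    o,d=ray(f,px); return o+d*(z-o[2])/d[2]
E
python3 - <<'E'
from h import *
fs={c:grab_frame(c) for c in("scene","top")}
cv2.imwrite("pics/a.png",cv2.cvtColor(np.hstack([fs["scene"]["img"],fs["top"]["img"]]),cv2.COLOR_RGB2BGR)) if 0 else [cv2.imwrite(f"pics/{c}.png",fs[c]["img"][:,:,::-1]) for c in fs]
Z=dict(changer_base=0,turntable_top=.052,lug_path=.047,stop_knob=.08,sample_rack=.066,rack_opening=.114,sample_cup=0,cup_small=0,beaker=0,index_stop=.047)
for c in fs:
    print(c,np.round(fs[c]["cam_to_world"],3).tolist(),fs[c]["fx"])
    for n,z in Z.items():
        for r in tip_of(c,n)[:2]:
            print(c,n,round(r["score"],2),np.round(r["centre"]),np.round(on_z(fs[c],r["centre"],z),3))
print(get_state()["clock"],get_state()["eef_rot"])
E
```

```text
scene [[-0.662, -0.339, 0.668, -0.04], [-0.749, 0.307, -0.587, 0.581], [-0.006, -0.889, -0.457, 0.467], [0.0, 0.0, 0.0, 1.0]] 387.9710561295943
scene changer_base 0.73 [311. 234.] [0.516 0.007 0.   ]
scene turntable_top 0.8 [311. 216.] [0.514 0.01  0.052]
scene turntable_top 0.58 [286. 187.] [ 0.679 -0.058  0.052]
scene lug_path 0.95 [273. 225.] [0.545 0.098 0.047]
scene stop_knob 0.5 [312. 213.] [0.484 0.038 0.08 ]
scene stop_knob 0.48 [243. 225.] [0.542 0.181 0.08 ]
scene sample_rack 0.94 [314. 210.] [0.511 0.003 0.066]
scene rack_opening 0.75 [287. 187.] [0.568 0.037 0.114]
scene sample_cup 0.74 [395. 241.] [ 0.366 -0.117  0.   ]
scene sample_cup 0.56 [315. 211.] [ 0.596 -0.089  0.   ]
scene cup_small 0.7 [385. 220.] [ 0.443 -0.185  0.   ]
scene beaker 0.79 [361. 206.] [ 0.531 -0.201  0.   ]Traceback (most recent call last):
  File "<stdin>", line 8, in <module>
ValueError: it knows: beaker, changer_base, cup_small, lug_path, rack_opening, sample_cup, sample_rack, stop_knob, turntable_top
```

Run:
```python
from h import *
c="top";f=grab_frame(c)
cv2.imwrite("pics/top.png",f["img"][:,:,::-1])
Z=dict(changer_base=0,turntable_top=.052,lug_path=.047,stop_knob=.08,sample_rack=.066,rack_opening=.114,sample_cup=0,cup_small=0,beaker=0)
print(np.round(f["cam_to_world"],3).tolist(),f["fx"])
for n,z in Z.items():
        for r in tip_of(c,n)[:2]:
            print(c,n,round(r["score"],2),np.round(r["centre"]),np.round(on_z(f,r["centre"],z),3))
print(get_state()["clock"],get_state()["eef_rot"])
```

```text
[[-0.003, -0.988, 0.154, 0.412], [-1.0, 0.005, 0.013, 0.07], [-0.014, -0.154, -0.988, 0.93], [0.0, 0.0, 0.0, 1.0]] 380.35166366386625
top changer_base 0.63 [317. 229.] [0.52  0.002 0.   ]
top turntable_top 0.95 [320. 225.] [ 0.523 -0.003  0.052]
top lug_path 0.85 [274. 216.] [0.546 0.106 0.047]
top lug_path 0.59 [394. 260.] [ 0.441 -0.17   0.047]
top stop_knob 0.68 [249. 208.] [0.558 0.161 0.08 ]
top sample_rack 0.69 [319. 227.] [0.516 0.002 0.066]
top rack_opening 0.94 [306. 204.] [0.561 0.032 0.114]
top sample_cup 0.67 [367. 292.] [ 0.368 -0.116  0.   ]
top cup_small 0.64 [394. 261.] [ 0.441 -0.183  0.   ]
top beaker 0.95 [394. 224.] [ 0.531 -0.187  0.   ]
1.05 [3.08328405e+00 6.02204977e-01 2.30000201e-05]
```

View pics/scene.png

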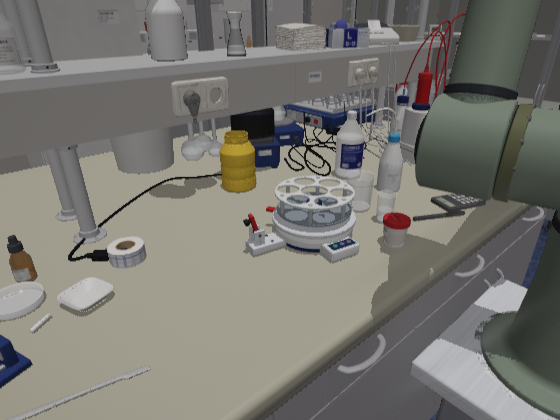

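View pics/top.png

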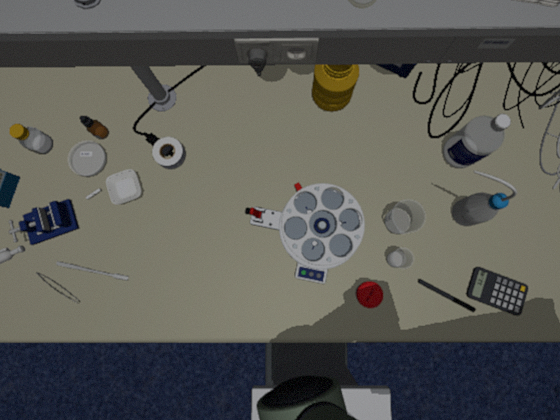

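The scene view shows the changer with the stop up at about (252,225). The top view shows the rack centre at about (321,225), the stop knob at (250,209), the lug at (298,187), and the cups and beaker clear to the right. This agrees with the networks: centre is about (0.518, 0.001), the stop direction is about 76°, and the lug is about 0.75 rad short of the stop.

```bash
cat >> h.py <<'E'
C=np.array([.518,.001]); PSI=np.arctan2(.102,.027)
def rv(psi): return np.pi*np.array([np.cos(psi/2),np.sin(psi/2),0])
def P(r,ang,z): return [C[0]+r*np.cos(ang),C[1]+r*np.sin(ang),z]
ROT=rv(PSI+np.pi)
E
python3 - <<'E'
from h import *
grab(20)
w=.011
S=lambda r,z:P(r,PSI,z)
movep(S(.215,.16),ROT)
move_l(S(.215,.066),.15)
move_l(S(.166+w,.068),.08)
for d in (0,-10,-25,-40,-55,-70,-80):
    p=np.radians(d)
    r=.148+.035*np.sin(p)+.018*np.cos(p); z=.047+.035*np.cos(p)-.018*np.sin(p)
    k=min(1,-d/25)
    move_l(S(r+w-.002,z-.009*(1-k)-.002*k),.08)
print(get_state()["contact_force"])
h=move_l(S(.113+w-.003,.060),.04,until_force=12)
s=get_state();print(h,s["position"],s["contact_force"],s["clock"])
move_l(S(.125,.16),.15)
f=grab_frame("top");cv2.imwrite("pics/b.png",cv2.resize(f["img"][120:320,200:420,::-1],None,fx=2.5,fy=2.5))
print(get_state()["clock"])
E
```

```text
[-0.78359215 -0.0405212  -0.68769079]
True [0.55052045 0.12020346 0.06392262] [-3.22836831  1.72973408 11.15543035] 8.2
9.05
```

Run:
```python
from h import *
f=grab_frame("scene");cv2.imwrite("pics/c.png",cv2.resize(f["img"][140:290,200:420,::-1],None,fx=3,fy=3))
for r in tip_of("scene","stop_knob")[:2]: print(r["score"],r["centre"],on_z(f,r["centre"],.065))
print("expect",P(.113,PSI,.065))
```

```text
0.48 [311.8, 232.1] [0.44367687 0.07867298 0.065     ]
0.42 [268.5, 220.3] [0.54350475 0.1122458  0.065     ]
expect [np.float64(0.5469158593157399), np.float64(0.11023769074835085), 0.065]
```

View pics/c.png

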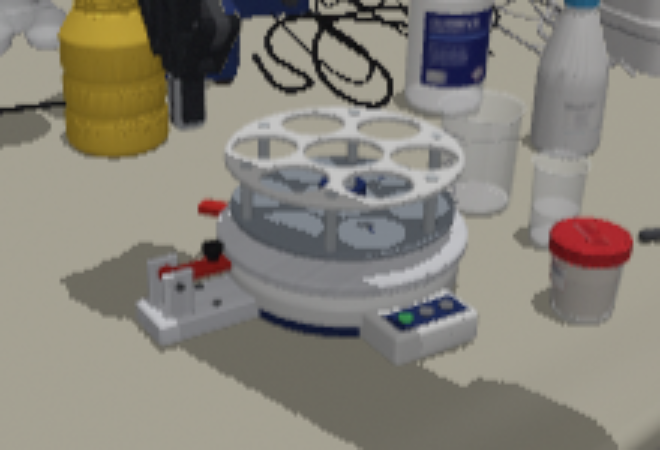

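The stop lies level, with the knob up at about (212,250) in the crop. It pressed solid at z = 0.064, as expected, and the rack is still up on the pins. Next I turn the rack.

```bash
cat > turn.py <<'E'
from h import *
import sys
def push(a0,total,zin=.094,lim=14):
    movep(P(.06,a0,.16),ROT)
    if move_l(P(.06,a0,zin),.12,until_force=10): 
        print("hit on entry",get_state()["position"]); return
    a=a0; b=np.array(get_state()["contact_force"]); log=[]
    while a<a0+total:
        a+=.1
        hit=move_l(P(.06,a,zin),.045,until_force=25)
        s=get_state(); f=np.array(s["contact_force"])-b
        ft=-(f[:2]@[-np.sin(a),np.cos(a)]); log.append((round(a-a0,2),round(float(ft),1),round(float(f[2]),1)))
        if hit or ft>lim: break
    print(log,s["clock"]); return a
E
python3 - <<'E'
from turn import *
f=grab_frame("top")
for r in tip_of("top","rack_opening")[:2]:
    v=on_z(f,r["centre"],.114)[:2]-C; print(r["score"],np.hypot(*v),np.degrees(np.arctan2(v[1],v[0])))
a=push(np.radians(37-60),2.9)
f=grab_frame("scene");cv2.imwrite("pics/d.png",cv2.resize(f["img"][140:290,200:420,::-1],None,fx=3,fy=3))
E
```

```text
0.68 0.04644438894177916 30.828582644774563
[(np.float64(0.1), 0.9, -0.4), (np.float64(0.2), 0.6, 0.1), (np.float64(0.3), 1.0, 0.2), (np.float64(0.4), 1.0, -0.3), (np.float64(0.5), 1.5, -0.8), (np.float64(0.6), 1.2, -0.3), (np.float64(0.7), 0.9, 0.2), (np.float64(0.8), 0.9, -0.4), (np.float64(0.9), 1.7, -0.6), (np.float64(1.0), 0.8, -0.3), (np.float64(1.1), 1.4, -0.1), (np.float64(1.2), 1.8, -0.9), (np.float64(1.3), 1.5, 0.6), (np.float64(1.4), 1.3, -1.4), (np.float64(1.5), 2.1, -1.0), (np.float64(1.6), 2.9, -2.0), (np.float64(1.7), 2.7, -3.0), (np.float64(1.8), 3.8, -3.0), (np.float64(1.9), 0.4, -0.2), (np.float64(2.0), 0.9, -0.2), (np.float64(2.1), 0.5, -0.8), (np.float64(2.2), -0.6, 0.4), (np.float64(2.3), -0.4, -0.8), (np.float64(2.4), -0.5, 0.6), (np.float64(2.5), -1.2, -0.2), (np.float64(2.6), -0.4, -0.9), (np.float64(2.7), 6.3, -3.4), (np.float64(2.8), 17.6, -5.5)] 18.5167
```

View pics/d.png

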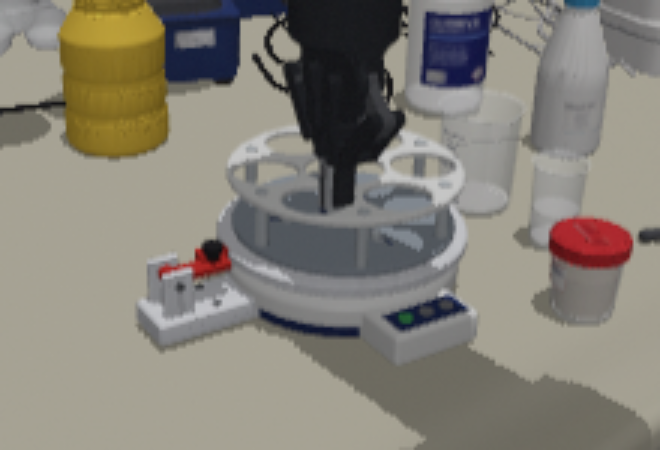

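The stop is still down, the lug is against it at about (212,258), and the rack looks lower. I'll back off and probe the rack's top at three webs: z should be 0.100 if it is home, or 0.114 if it is still up.

Run:
```python
from turn import *
a=np.radians(-23)+2.8
move_l(P(.06,a-.25,.094),.06); move_l(P(.06,a-.25,.14),.12)
f=grab_frame("top");cv2.imwrite("pics/e.png",cv2.resize(f["img"][130:310,220:420,::-1],None,fx=3,fy=3))
# opening centre: finger edge contact ~ .2 rad behind front edge; web ~ .5 rad further
for k in (-1,-3,-5):
    b=a-.22+np.radians(30)+np.radians(60)*k
    move_l(P(.062,b,.125),.15)
    h=move_l(P(.062,b,.09),.03,until_force=5)
    s=get_state(); print(k,h,np.round(s["position"],4),np.round(s["contact_force"],1),s["clock"])
    move_l(P(.062,b,.125),.15)
```

```text
-1 True [0.5138 0.0628 0.0999] [-0.2 -0.3  5.2] 20.75
-3 True [ 0.5742 -0.0252  0.0987] [-0.4  1.3  6.3] 22.7833
-5 True [ 0.467  -0.0345  0.0998] [-1.7 -0.2  8.9] 24.8
```

View pics/e.png

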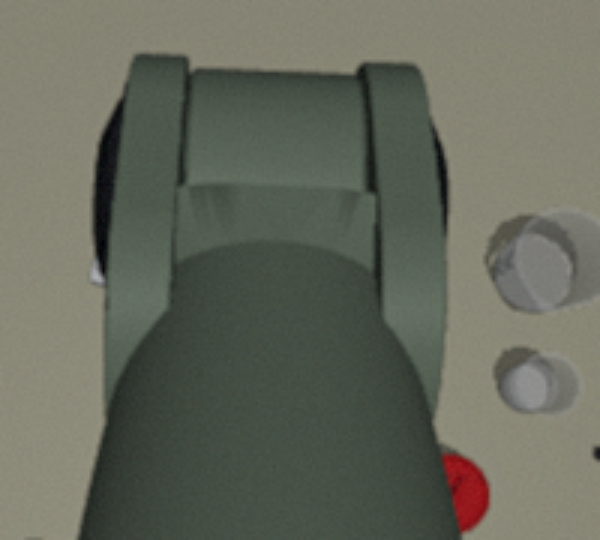

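The arm hides the rack in this view, but the three probes read 0.099–0.100, so the rack is home and flat. I'll retreat and take one last look.

Run:
```python
from h import *
p=get_state()["position"]; move_l([p[0],p[1],.25],.2)
f=grab_frame("scene");cv2.imwrite("pics/f.png",cv2.resize(f["img"][140:290,200:420,::-1],None,fx=3,fy=3))
print(get_state()["clock"])
```

```text
25.95
```

View pics/f.png

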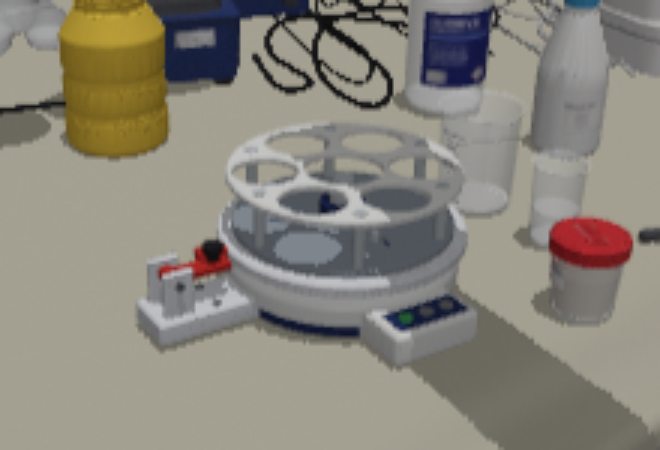

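The rack sits low and level on the disc, the stop is down on the lug at about (212,258), and the cups and beaker have not moved.

```bash
python3 -c "
from cell import *
print(sign_off())"
```

```text
the job is handed in; nothing more can be done
None
```

The job is handed in at about 26 s on the robot's clock: the index stop is fully down, the rack has dropped over the pins and sits flat on the turntable (top probed at 99–100 mm at three points), and the cups and beaker were not disturbed; no verdict came back from the sign-off.

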